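# Dial open the key lockbox and draw its bolt

## Task

Open the lockbox that lies on its back on the bench: gripping the dial's spinner lightly, turn counter-clockwise (seen from above) and stop when the yellow dot meets the green mark for the third time; then clockwise, stopping when the red dot meets the mark for the second time; then slowly counter-clockwise again until, somewhere along the white band, you feel the dial catch and stop, and do not wrench it against that stop. Let go of the dial, slide the red bolt knob all the way towards the side with the hinges, and let go. Do not disturb the multimeter, the solder spool or the yellow tape roll.

Things in the scene. Friction and masses are not known exactly. Their poses are not given: they have to be found in the camera images.
- lockbox: Fixed steel lockbox lying on its back: blue case, grey door on top (140 x 216 mm, door top 58 mm above the bench). Origin: centre of the underside. Own x runs from the index-mark side to the side with the two hinge barrels, y from bolt to dial, z up. In its frame the dial axis is at x 0, y +42 mm, the shut bolt knob at x -15, y -64 mm.
- dial_axis (a point): Point on the dial's upright turning axis at the top of the dial disc (black disc, 106 mm across, its top 74 mm above the bench).
- index (a point): Green index mark (12 x 5 mm) on the door just outside the dial's rim, 59 mm from the dial axis towards the lockbox's own -x.
- dial (a joint): Dial angle in rad, counter-clockwise positive from above, counts on over full turns. The spinner lies at this angle from the lockbox's own +x about dial_axis. Yellow dot at the mark: 0.524, red dot: -0.698, white band: 1.05 to 2.62 (each plus whole turns); stop the dots within 0.14. The catch is hidden, somewhere in the band; it drops in by itself and then stops the dial both ways (0.15 rad play).
- spinner_mid (a point): Middle of the spinner: steel pin 16 mm thick, turning freely about its own upright axis, 34 mm from dial_axis, 77 to 113 mm above the bench (this point 94.5). Grip it lightly (20 to 30 N) and lead it round dial_axis; the hand need not turn. Turning takes 1 to 5 N. At the catch feel for a rise of 3 to 8 N; over 12 N overstrains the spindle, over 100 N of fingers' force bends the pin.
- bolt (a joint): Travel of the bolt in m: 0 shut, 0.030 fully drawn. It is blocked (2 to 4 mm of play) until the catch has dropped in; then slides with about 2 N drag.
- bolt_knob (a point): Middle of the red bolt knob (upright cylinder 18 mm thick, top 104 mm above the bench; this point at 88 mm), 106 mm from the dial axis. Slides along the lockbox's own +x, towards the hinge barrels.
- multimeter: Red multimeter, 78 x 155 x 49 mm, bystander; origin under its centre.
- solder_spool: Solder spool with black flanges, 55 x 55 x 33 mm, bystander; origin under the centre.
- tape_roll_2: Roll of yellow tape lying flat, 67 x 74 x 19 mm, bystander; origin under the centre.
- spindle (a joint): Elastic twist in rad of the slender spindle inside the dial: about 0 while the dial turns freely; against the catch it winds up by 0.1 rad at 9 N (counter-clockwise push at the spinner: negative). It must stay within 0.14.

How it is judged:
At the end, for the whole second after the job is handed in: the bolt knob stands at least 26 mm along its 30 mm track, at rest (value of joint bolt above 0.026 m and velocity of joint bolt below 0.01 m/s); the robot touches nothing.
It fails at once if the multimeter is moved by more than 3 cm (distance of multimeter from where it was at the start of the episode above 0.03 m).
It fails at once if the solder spool is moved by more than 3 cm (distance of solder_spool from where it was at the start of the episode above 0.03 m).
It fails at once if the yellow tape roll is moved by more than 3 cm (distance of tape_roll_2 from where it was at the start of the episode above 0.03 m).
It fails at once if the fingers press on the lockbox's parts with over 100 N (both pads of a grip counted) (contact force between the fingers and lockbox above 100 N).
It fails at once if the dial is wrenched against its catch (spindle twisted by more than 0.14 rad, about 12 N at the spinner) (value of joint spindle above 0.14 rad or value of joint spindle below -0.14 rad).
It also fails if it takes over 72 s, if anything falls off the work surface, if the arm or the gripper's body presses on something with over 40 N, if the wrist force passes 120 N, or if a joint passes its speed limit or range.

## Robot

A 7-joint arm with a two-finger parallel gripper is mounted at the origin on the work surface; the furniture and walls round the work are solid. World frame = base frame: x ahead of the robot, y to its left, z up, the work surface at z = 0. Lengths are in m, angles in rad, forces in N, time in s.
With the tool pointing down it reaches from about 0.4 to 0.85 m from the base axis. Payload 6.9 kg.
Tool frame: the origin (TCP) lies midway between the tips of the shut fingers; the grasp point (between the pads) lies behind it (ctrl.pinch_z is the z of the grasp point in the tool frame, in m); z points along the fingers, y is the line along which they close (so a half turn about z gives the same grasp; the last joint's range is limited). The gripper opens to 85 mm and grips with 20 to 120 N. Pads are 22 mm wide; open, the fingers measure 114 mm over their backs; the gripper's body (76 mm by 85 mm) begins 54 mm behind the grasp point. The pads swing forward as they close: fully open they stand 13 mm farther back than shut.
Start: joints at [1.302, 0.507, -0.238, 1.5, 0.126, 1.149, -0.155], TCP at [0.228, -0.582, 0.231] pointing down, gripper open.
Joint ranges: [-3.08, 3.08], [-0.24, 2.05], [-1.43, 1.35], [0, 2.5], [-1.52, 4.66], [0.17, 1.96], [-2.89, 2.89]. Speed limits (rad/s): [2.39, 2.39, 3.14, 3.14, 3.14, 3.14, 3.14].

## Interface

Orientations are given as a unit quaternion [w, x, y, z].
In Python, from station import ctrl, get_state, vision, ticket, models gives the robot as it stands. Calls block until the motion is done:
- ctrl.movep(position, orientation): joint-space move of the TCP to a pose.
- ctrl.movel(position, frame=None, max_speed=0.15): straight line of the TCP; frame=None keeps the orientation; max_speed is the mean speed in m/s.
- ctrl.set_joints(angles): joint-space move.
- ctrl.ungrasp() and ctrl.close_gripper(force=None): open the fingers fully, or close them until they stop; force is the grip in N (None keeps the last).
- ctrl.pause(seconds).
- ctrl.ik(position, orientation): joint angles nearest the present ones, or None.
- get_state(): the state.
- vision.grab_frame(name): name is "side" or "top" or "wrist"; returns (picture, depth): 400x640x3 uint8, blue, green, red; 400x640 float32, m along the optical axis (not along the pixel's ray), 0 where there is no reading.
- vision.camera_info(name): a dict with "mtx" (3x3 intrinsics, pixels), "dist_coeffs" ([k1, k2, p1, p2, k3] as OpenCV has them; the pictures are not rectified), "R" (3x3) and "t" (3): a world point X has camera coordinates R X + t; the wrist camera has in their place "hand_eye" (4x4, takes a point from camera to tool coordinates, whose origin is the TCP and whose axes are the flange's). Camera axes: x right, y down, z forward; pixel columns grow to the right and rows downward; lengths in m; the calibration is good to about 2 mm. A picture is of the moment at which its call begins: read the wrist's pose just before it. camera_info takes no time and is no camera call.
A pose or a line that the arm cannot do raises ctrl.Unreachable and nothing moves.
- ticket.close_job(): hands the job in; it is judged then, once.
Trained networks look in the newest picture that a camera, given by its name, has taken for a name from the list of things; names that differ only in an ending like _2 or _b are one class to them, and where a whole thing is asked for, a point or a joint stands for the part that bears it (a point fixed in the world has none). Each returns a list of dicts, best first, with "p" (0 to 1); they miss things now and then, are a little off and sometimes report something else, mostly with a low value. They report only what shows in the picture. A call takes as long as a camera call.
- models.recognise(camera, target): "point" ([column, row] in pixels, amid what is visible of it).
- models.masks_of(camera, target): "mask" (400x640 bool, what is visible of it) and "point" ([column, row] in pixels, amid what is visible of it).
The state is a dict: "time": time; "qpos": joint angles; "qd": joint speeds; "tau": joint torques, N m; "tcp_pos": TCP position; "eef_rot": TCP orientation; "contact_force": force on the tool from outside, world axes, zero at the start; "wrist_torque": the same for the moment, N m; "width": finger opening in m; "gripper_force": force on a finger pad.
Only numpy, scipy, OpenCV 4.12 (cv2) and the standard library are available. Lean on these libraries where they do the work, as an engineer would, in place of code of your own. Each camera call takes 0.05 s, during which the arm holds its last target. There are 200 camera calls.

## Working session

There is one attempt and no reset: what is moved stays moved. The work goes in short steps, each a Python script; the robot and the scene stay as the last script left them, time stands still between calls to the robot, and variables do not carry over. Pictures are saved under pics/ and viewed, at most 10 in all, crops included, and the job is handed in when it is done.

```bash
ls; mkdir -p pics; python3 - <<'E'
from station import ctrl, get_state, vision, models
import cv2
s=get_state(); print(s["time"],s["tcp_pos"],s["eef_rot"],s["contact_force"],ctrl.pinch_z)
for c in ["top","side"]:
    p,d=vision.grab_frame(c); cv2.imwrite(f"pics/{c}0.png",p)
    for n in ["dial_axis","index","spinner_mid","bolt_knob","multimeter","solder_spool","tape_roll_2","lockbox"]:
        r=models.recognise(c,n); print(c,n,[(x["point"],round(x["p"],2)) for x in r[:2]])
E
```

```text
pics
0.0 [ 0.22793079 -0.58141955  0.23042881] [-8.64291204e-04  9.82588333e-01  1.85793928e-01 -1.92851214e-04] [-0.04288574  0.23330522  0.32000146] -0.0187
top dial_axis [([278.5, 195.9], 0.6)]
top index [([279.4, 192.7], 0.75)]
top spinner_mid [([260.8, 187.7], 0.81)]
top bolt_knob [([308.2, 208.4], 0.48)]
top multimeter [([435.7, 199.7], 0.65)]
top solder_spool [([201.1, 184.0], 0.66)]
top tape_roll_2 [([192.7, 235.6], 0.7)]
top lockbox [([278.0, 193.9], 0.79), ([434.5, 199.1], 0.67)]
side dial_axis [([333.0, 205.0], 0.83)]
side index [([338.3, 203.3], 0.82)]
side spinner_mid [([349.6, 178.9], 0.95), ([256.6, 310.8], 0.24)]
side bolt_knob []
side multimeter [([259.9, 308.1], 0.76)]
side solder_spool [([373.7, 164.6], 0.79)]
side tape_roll_2 [([338.5, 152.9], 0.91)]
side lockbox [([334.8, 199.1], 0.82)]
```

View pics/top0.png

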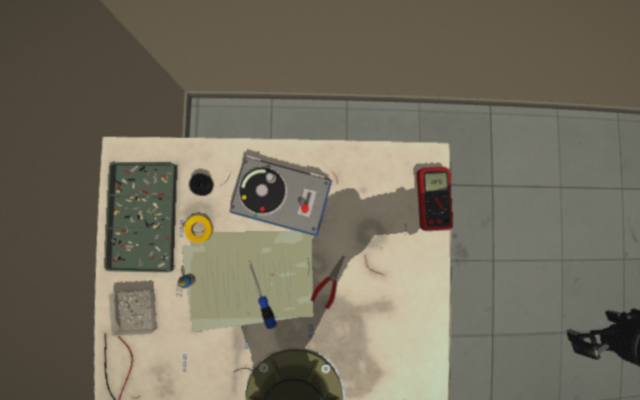

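View pics/side0.png

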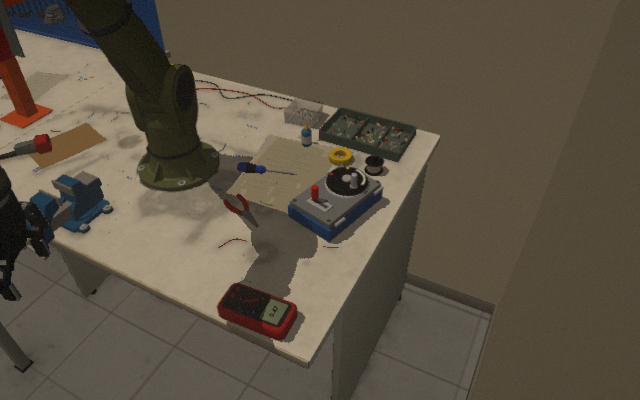

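The top view shows the lockbox centred near (280,193). The dial is at about (262,191), the spinner at (271,178) and the red knob at (305,208). The spool and tape are close on the left, and the multimeter is far right. Next I'll compute rough world positions and look from the wrist camera.

```bash
cat > h.py <<'E'
from station import ctrl, get_state, vision, models, ticket
import numpy as np, cv2
from scipy.spatial.transform import Rotation as Ro
def rot(q): return Ro.from_quat(np.array(q)[[1,2,3,0]])
def quat(yaw):  # tool down, tool y axis at angle yaw from world +y... tool x at angle yaw from world x
    q=(Ro.from_euler('z',yaw)*Ro.from_euler('x',np.pi)).as_quat(); return q[[3,0,1,2]]
def cam(name,s=None):
    i=vision.camera_info(name)
    if name=="wrist":
        T=np.array(i["hand_eye"]); R=rot(s["eef_rot"]).as_matrix()
        Rcw=R@T[:3,:3]; c=R@T[:3,3]+s["tcp_pos"]
    else:
        Rcw=np.array(i["R"]).T; c=-Rcw@np.array(i["t"])
    return np.array(i["mtx"]),np.array(i["dist_coeffs"]),Rcw,c
def onplane(C,uv,z):
    K,D,R,c=C
    n=cv2.undistortPoints(np.array([[uv]],float),K,D)[0,0]
    r=R@np.array([n[0],n[1],1]); return c+r*(z-c[2])/r[2]
def proj(C,X):
    K,D,R,c=C
    return cv2.projectPoints(((np.atleast_2d(X)-c)@R).astype(float),np.zeros(3),np.zeros(3),K,D)[0][:,0]
E
python3 - <<'E'
from h import *
C=cam("top")
for n,uv,z in [("dial",(262,191),.074),("spin",(271,178),.113),("knob",(305,208),.104),("tape",(197,229),.019),("spool",(201,182),.033)]: print(n,onplane(C,uv,z).round(3))
print(np.array(vision.camera_info("wrist")["hand_eye"]).round(3), rot(get_state()["eef_rot"]).as_matrix().round(2))
k=onplane(C,(262,191),.074)
for yaw in np.arange(-3,3.2,.5):
    j=ctrl.ik([k[0]-.02,k[1]-.03,.33],quat(yaw)); print(yaw,None if j is None else np.round(j,2))
E
```

```text
dial [0.493 0.079 0.074]
spin [0.519 0.055 0.113]
knob [ 0.455 -0.021  0.104]
tape [0.403 0.24  0.019]
spool [0.516 0.231 0.033]
[[ 0.001 -0.964 -0.267  0.068]
 [ 1.     0.001 -0.     0.   ]
 [ 0.    -0.267  0.964 -0.143]
 [ 0.     0.     0.     1.   ]] [[ 0.93  0.37  0.  ]
 [ 0.37 -0.93 -0.  ]
 [-0.    0.   -1.  ]]
-3.0 [ 0.71  0.37 -1.22  1.69  0.35  1.34  1.13]
-2.5 [ 0.71  0.37 -1.22  1.69  0.35  1.34  1.63]
-2.0 [ 0.71  0.37 -1.22  1.69  0.35  1.34  2.13]
-1.5 [-0.96  0.36  1.15  1.71 -0.34  1.3  -2.81]
-1.0 [ 0.29  0.22 -0.56  1.69  0.12  1.26 -2.87]
-0.5 [ 0.4   0.24 -0.72  1.69  0.16  1.27 -2.42]
0.0 [ 0.5   0.26 -0.85  1.69  0.21  1.28 -1.97]
0.5 [ 0.53  0.27 -0.9   1.69  0.22  1.29 -1.49]
1.0 [ 0.55  0.28 -0.93  1.69  0.23  1.29 -1.  ]
1.5 [ 0.6   0.3  -1.01  1.69  0.26  1.3  -0.54]
2.0 [ 0.65  0.32 -1.1   1.69  0.3   1.31 -0.08]
2.5 [ 0.7   0.36 -1.2   1.69  0.34  1.33  0.36]
3.0 [ 0.76  0.43 -1.37  1.69  0.43  1.38  0.75]
```

```bash
python3 - <<'E'
from h import *
q=quat(1.35)
ctrl.movep([.475,.03,.27],q); s=get_state(); print(s["time"],s["tcp_pos"],s["qpos"].__repr__())
p,d=vision.grab_frame("wrist"); cv2.imwrite("pics/w0.png",p)
C=cam("wrist",s)
for n,z in [("dial_axis",.074),("index",.058),("spinner_mid",.0945),("bolt_knob",.088),("lockbox",.06)]:
    for r in models.recognise("wrist",n)[:2]: print(n,np.round(r["point"],1),round(r["p"],2),onplane(C,r["point"],z).round(4))
np.save("d0.npy",d)
print(get_state()["time"])
E
```

```text
3.25 [0.47523499 0.0288075  0.26978047] array([ 0.54013716,  0.32161167, -0.88131758,  1.80469452,  0.27147736,
        1.14275724, -0.65344261])
dial_axis [326.3 152.3] 0.8 [0.4892 0.0525 0.074 ]
index [322.5 152.3] 0.59 [0.4848 0.0514 0.058 ]
spinner_mid [323.7 125.3] 0.78 [0.4925 0.0821 0.0945]
spinner_mid [312.2 226.1] 0.57 [ 0.4569 -0.0203  0.0945]
bolt_knob [311.9 226. ] 0.79 [ 0.4559 -0.0225  0.088 ]
lockbox [328.2 153.3] 0.93 [0.491  0.0491 0.06  ]
3.55
```

View pics/w0.png

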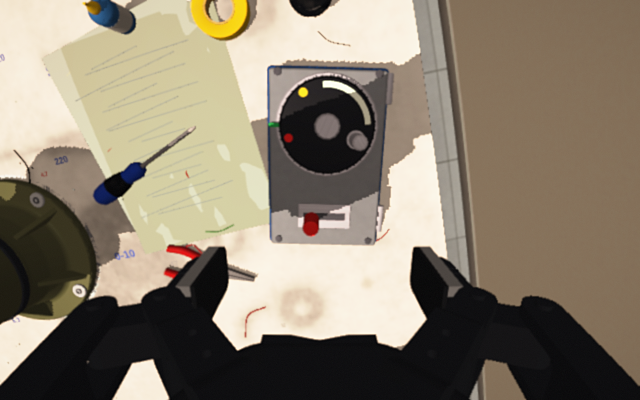

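The wrist view shows the dial centre near (327,123), the spinner top at (357,140), the green mark at (272,125), the knob at (311,224) and the hinges on the right. I'll refine these with a circle fit and the depth image.

```bash
python3 - <<'E'
from h import *
s=get_state(); C=cam("wrist",s); K,D,R,c=C
p=cv2.imread("pics/w0.png"); d=np.load("d0.npy")
hsv=cv2.cvtColor(p,cv2.COLOR_BGR2HSV)
v,u=np.mgrid[0:400,0:640]
n=cv2.undistortPoints(np.stack([u,v],-1).reshape(-1,1,2).astype(float),K,D).reshape(400,640,2)
P=np.concatenate([n,np.ones((400,640,1))],-1)*d[...,None]@R.T+c
roi=(u>270)&(u<388)&(v>66)&(v<185)
dark=((hsv[...,2]<60)&roi).astype(np.uint8)
l,lab,st,ce=cv2.connectedComponentsWithStats(dark); i=1+np.argmax(st[1:,4])
cs=cv2.convexHull(np.argwhere(lab==i)[:,::-1].astype(np.int32))[:,0]
print(st[i], "disc z", np.median(P[...,2][lab==i]))
H=np.array([onplane(C,x,.074)[:2] for x in cs])
from scipy.optimize import least_squares
f=least_squares(lambda a:np.hypot(*(H-a[:2]).T)-a[2],[.49,.08,.053],loss="soft_l1",f_scale=.001); print("dial",f.x,np.abs(f.fun).max())
g=(hsv[...,0]>40)&(hsv[...,0]<85)&(hsv[...,1]>100)&roi&(u<285); 
print("index",g.sum(),onplane(C,[u[g].mean(),v[g].mean()],.058))
m=roi&(P[...,2]>.108)&(P[...,2]<.12); print("spin",m.sum(),np.median(P[m],0),[u[m].mean(),v[m].mean()],onplane(C,[u[m].mean(),v[m].mean()],.113))
rd=((hsv[...,0]<8)|(hsv[...,0]>172))&(hsv[...,1]>120)&(u>295)&(u<330)&(v>205)&(v<240)
m=rd&(P[...,2]>.098)&(P[...,2]<.112); print("knob",rd.sum(),m.sum(),np.median(P[m],0),onplane(C,[u[m].mean(),v[m].mean()],.104))
cv2.imwrite("pics/w0c.png",cv2.resize(p[60:250,260:400],None,fx=3,fy=3,interpolation=cv2.INTER_CUBIC))
E
```

```text
[ 279   76   96   98 5708] disc z 0.07403170374915977
dial [0.49544014 0.08071434 0.05117095] 0.0005805475974330065
index 36 [0.43921649 0.09466023 0.058     ]
spin 209 [0.52220229 0.06083984 0.1121826 ] [np.float64(359.2200956937799), np.float64(142.20574162679426)] [0.52206576 0.06086326 0.113     ]
knob 310 205 [ 0.45550084 -0.01716443  0.10379007] [ 0.45548028 -0.01695771  0.104     ]
```

View pics/w0c.png

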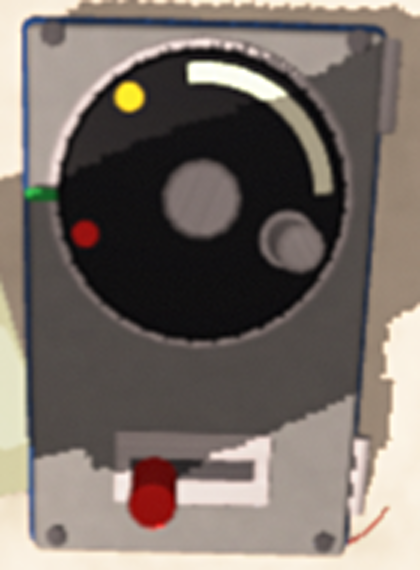

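```bash
cat >> h.py <<'E'
YAW=-0.246; DC=np.array([.4954,.0807]); Q=quat(np.pi/2+YAW); ZG=.081
def pos(a,r=.034,c=None): 
    c=DC if c is None else c
    return np.array([*(c+r*np.array([np.cos(a+YAW),np.sin(a+YAW)])),ZG])
E
python3 - <<'E'
from h import *
x=np.array([.5222,.0608,ZG])   # spinner seen
ctrl.movep(x+[0,0,.07],Q); ctrl.movel(x)
s=get_state(); print(s["time"],s["tcp_pos"]-x,s["contact_force"],s["width"]); b=s["contact_force"]
ctrl.close_gripper(force=20); s=get_state(); print(s["time"],s["tcp_pos"]-x,s["contact_force"]-b,s["width"],s["gripper_force"])
np.save("bias.npy",b)
for a in [-.2,0.]:
    ctrl.movel(pos(a),max_speed=.06); s=get_state(); print(a,s["time"],s["tcp_pos"]-pos(a),s["contact_force"]-b,s["gripper_force"])
E
```

```text
4.7583 [ 7.20563752e-04 -4.87695550e-05  1.39476371e-03] [-0.1206947   0.18292585 -0.63043499] 0.08521517276744364
5.3917 [ 0.00059103 -0.00015666  0.00028126] [ 0.81152739 -0.40974424  3.85175448] 0.015271970970341447 21.71003405819647
-0.2 5.65 [0.00058447 0.00081815 0.00026125] [1.29424982 1.01828313 4.27688428] 21.82634932687506
0.0 5.9167 [0.00049937 0.00052124 0.00023431] [ 2.28721891 -0.67477594  5.47700201] 21.92764050560072
```

```bash
cat >> h.py <<'E'
def turn(a0,a1,step=.3,v=.08,lim=15):
    b=np.load("bias.npy"); n=int(np.ceil(abs(a1-a0)/step)); L=[]
    for a in np.linspace(a0,a1,n+1)[1:]:
        ctrl.movel(pos(a),max_speed=v); s=get_state(); f=s["contact_force"]-b; t=a+YAW
        e=(s["tcp_pos"]-pos(a))
        L.append([a,f[0]*np.cos(t)+f[1]*np.sin(t),-f[0]*np.sin(t)+f[1]*np.cos(t),f[2],s["time"],s["gripper_force"],*(e[:2]*1e3)])
        if np.hypot(*f[:2])>lim: print("FORCE",f); break
    return np.array(L)
E
python3 - <<'E'
from h import *
np.set_printoptions(suppress=True,precision=2,linewidth=150)
print(turn(0,2*np.pi))
E
```

```text
[[ 0.3   4.06  0.68  5.01  6.19 21.91  0.57  0.65]
 [ 0.6   5.81  1.16  5.5   6.47 21.89  0.59  0.72]
 [ 0.9   6.44  0.92  4.71  6.74 21.85  0.36  0.99]
 [ 1.2   6.06  0.35  4.82  7.02 21.87  0.02  1.11]
 [ 1.5   6.09 -0.25  6.39  7.29 21.99 -0.57  1.1 ]
 [ 1.8   5.7   1.28  8.23  7.57 22.18 -1.15  0.74]
 [ 2.09  4.81  0.31 10.78  7.84 22.37 -1.5   0.07]
 [ 2.39  4.5   1.33 12.09  8.12 22.55 -1.64 -0.8 ]
 [ 2.69  1.02  0.66 12.85  8.39 22.55 -1.28 -1.64]
 [ 2.99 -1.09  1.37 11.25  8.67 22.42 -0.52 -2.09]
 [ 3.29 -3.03  0.17  7.32  8.94 22.18  0.33 -1.79]
 [ 3.59 -4.82  1.29  6.33  9.22 21.98  0.94 -1.19]
 [ 3.89 -6.17  1.02  3.38  9.49 21.88  1.17 -0.41]
 [ 4.19 -5.09  0.21  4.77  9.77 21.87  1.02  0.21]
 [ 4.49 -5.51  1.82  5.38 10.04 21.96  0.64  0.64]
 [ 4.79 -5.71  1.33  7.29 10.32 22.1   0.12  0.73]
 [ 5.09 -4.61  0.3   8.82 10.59 22.27 -0.42  0.57]
 [ 5.39 -2.83  1.09  9.67 10.87 22.37 -0.74  0.09]
 [ 5.68 -1.13  1.22 11.08 11.14 22.41 -0.75 -0.44]
 [ 5.98  0.13 -0.06 10.64 11.42 22.41 -0.54 -0.99]
 [ 6.28  2.7   0.03  8.35 11.69 22.3  -0.04 -1.29]]
```

```bash
sed -i 's/DC=np.array(.*\]); Q/DC=np.array([.4964,.0818]); Q/' h.py; python3 - <<'E'
from h import *
np.set_printoptions(suppress=True,precision=2,linewidth=150)
L=turn(2*np.pi,.524+4*np.pi); print(L[::2]); ctrl.pause(.2); s=get_state()
e=s["tcp_pos"][:2]-DC; print(s["time"],(np.arctan2(e[1],e[0])-YAW),np.hypot(*e),s["contact_force"]-np.load("bias.npy"))
p,d=vision.grab_frame("wrist"); cv2.imwrite("pics/w1.png",p)
p,d=vision.grab_frame("side"); cv2.imwrite("pics/s1.png",cv2.resize(p[130:260,260:410],None,fx=4,fy=4,interpolation=cv2.INTER_CUBIC))
E
```

```text
[[ 6.58  1.44  0.01  9.28 11.98 22.34 -0.33 -1.23]
 [ 7.17  2.6  -0.33  8.17 12.53 22.19 -0.1  -0.68]
 [ 7.76  2.22  0.34  8.51 13.08 22.22 -0.63 -0.17]
 [ 8.35  2.7   0.31 10.52 13.63 22.38 -1.12 -0.44]
 [ 8.95  1.46  0.81 12.04 14.18 22.52 -1.13 -1.11]
 [ 9.54  0.79  0.08 11.1  14.73 22.44 -0.61 -1.38]
 [10.13 -2.23  0.08  9.1  15.28 22.33 -0.07 -1.05]
 [10.72 -1.71  1.48 10.02 15.83 22.31 -0.08 -0.55]
 [11.31 -0.77  0.95 10.44 16.38 22.42 -0.51 -0.35]
 [11.91 -0.    0.39 10.92 16.93 22.47 -0.79 -0.66]
 [12.5   1.01  0.77  9.98 17.48 22.43 -0.61 -0.96]
 [13.09  1.71  0.35  9.6  18.03 22.32 -0.19 -0.92]]
18.2333 0.498733160129853 0.033555451368608456 [1.66 0.7  9.86]
```

View pics/w1.png

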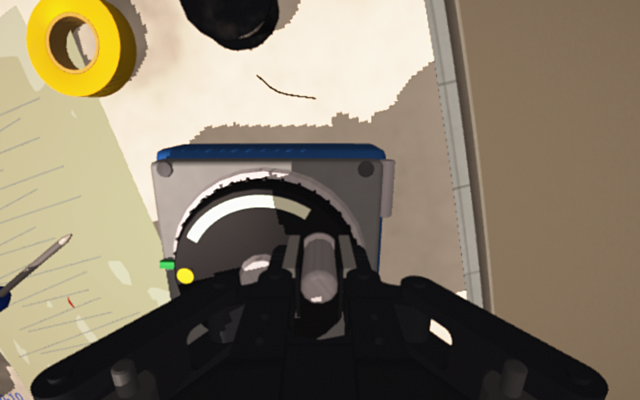

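The yellow dot (185,275) sits next to the green mark (167,265). I'll check the angle numerically before reversing.

```bash
python3 - <<'E'
from h import *
s=get_state(); C=cam("wrist",s)
for n,uv,z in [("y",(185,275),.074),("g",(167,265),.058)]:
    e=onplane(C,uv,z)[:2]-DC; print(n,np.hypot(*e),np.arctan2(e[1],e[0])-YAW-np.pi)
E
```

```text
y 0.04384163604503988 0.03608563742226378
g 0.062144222439702475 0.06627891690165466
```

```bash
python3 - <<'E'
from h import *
np.set_printoptions(suppress=True,precision=2,linewidth=150)
L=turn(.524+4*np.pi,2*np.pi-.698); print(L[::3]); ctrl.pause(.2); s=get_state()
e=s["tcp_pos"][:2]-DC; print(s["time"],(np.arctan2(e[1],e[0])-YAW),np.hypot(*e),s["contact_force"]-np.load("bias.npy"))
p,d=vision.grab_frame("wrist"); cv2.imwrite("pics/w2.png",p)
E
```

```text
[[12.8   1.5  -2.57 10.8  18.61 22.41 -0.44 -2.11]
 [11.94 -1.28 -1.18 13.85 19.43 22.63 -1.77 -1.43]
 [11.07 -3.09 -1.68 10.69 20.26 22.41 -1.37 -0.2 ]
 [10.2  -2.15 -1.24  9.94 21.08 22.3  -0.58 -0.13]
 [ 9.34 -0.43 -2.09 11.4  21.91 22.48 -0.54 -0.54]
 [ 8.47  1.51 -0.89 10.36 22.73 22.45 -0.47 -0.29]
 [ 7.61  2.26 -0.78  9.34 23.56 22.32  0.14 -0.58]
 [ 6.74  2.64 -1.06  9.75 24.38 22.34 -0.13 -1.45]
 [ 5.87 -1.21 -1.38 12.18 25.21 22.58 -1.33 -1.54]]
25.6833 -0.7444601116354798 0.03409814284478882 [-0.81  0.54 11.72]
```

View pics/w2.png

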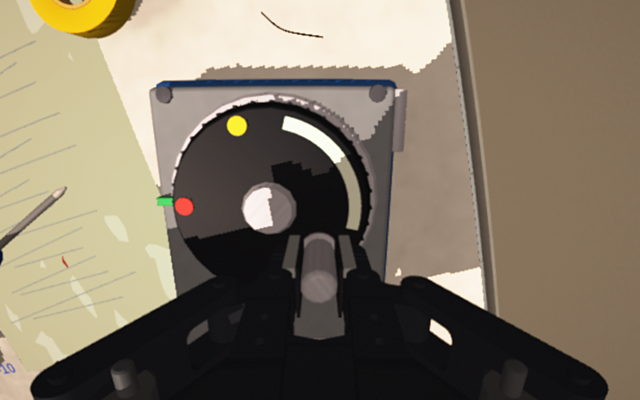

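The red dot (185,206) is level with the mark (165,202). Now the slow counter-clockwise search for the catch.

```bash
python3 - <<'E'
from h import *
np.set_printoptions(suppress=True,precision=2,linewidth=150)
w=2*np.pi
turn(w-.698,w+.95)
b=np.load("bias.npy"); F=[]; a=w+.95
while a<w+2.75:
    a+=.035; ctrl.movel(pos(a),max_speed=.03); ctrl.pause(.05); s=get_state(); f=s["contact_force"]-b; t=a+YAW
    ft=-f[0]*np.sin(t)+f[1]*np.cos(t); fr=f[0]*np.cos(t)+f[1]*np.sin(t); e=s["tcp_pos"][:2]-pos(a)[:2]
    et=(-e[0]*np.sin(t)+e[1]*np.cos(t))*1e3
    base=np.median(F[:-2][-8:]) if len(F)>4 else ft
    F.append(ft); print(f"{a-w:.3f} ft {ft:.2f} fr {fr:.2f} et {et:.2f} base {base:.2f}")
    if ft-base<-3.2 or abs(ft)>5.5: print("CATCH?"); break
print(get_state()["time"])
E
```

```text
0.985 ft 0.14 fr 2.23 et -0.20 base 0.14
1.020 ft -0.71 fr 4.26 et -0.65 base -0.71
1.055 ft -2.22 fr 2.70 et -0.98 base -2.22
1.090 ft -1.80 fr 3.22 et -1.03 base -1.80
1.125 ft -1.80 fr 3.23 et -1.08 base -1.80
1.160 ft -2.70 fr 2.10 et -1.07 base -0.71
1.195 ft -1.44 fr 3.23 et -0.50 base -1.25
1.230 ft 0.60 fr 3.25 et 0.16 base -1.80
1.265 ft -0.91 fr 2.94 et 0.07 base -1.80
1.300 ft -1.10 fr 3.91 et 0.02 base -1.80
1.335 ft -0.18 fr 2.78 et 0.08 base -1.62
1.370 ft 0.51 fr 2.60 et 0.10 base -1.62
1.405 ft -0.08 fr 3.01 et 0.15 base -1.62
1.440 ft -0.79 fr 4.90 et 0.12 base -1.27
1.475 ft -1.18 fr 3.23 et -0.23 base -1.00
1.510 ft -3.31 fr 2.25 et -0.66 base -0.54
1.545 ft -5.40 fr 3.18 et -1.10 base -0.48
CATCH?
32.4333
```

```bash
python3 - <<'E'
from h import *
w=2*np.pi; b=np.load("bias.npy")
def rd(a):
    ctrl.movel(pos(a),max_speed=.03); ctrl.pause(.15); s=get_state(); f=s["contact_force"]-b; t=a+YAW
    e=s["tcp_pos"][:2]-pos(a)[:2]; ft=-f[0]*np.sin(t)+f[1]*np.cos(t)
    print(f"{a-w:.3f} ft {ft:.2f} et {(-e[0]*np.sin(t)+e[1]*np.cos(t))*1e3:.2f}"); return ft
for a in [1.545,1.565,1.585]:
    if rd(w+a)<-7: break
s=get_state(); p,d=vision.grab_frame("wrist"); cv2.imwrite("pics/w3.png",p); print(s["time"])
E
```

```text
1.545 ft -4.71 et -1.08
1.565 ft -5.90 et -1.43
1.585 ft -5.71 et -1.68
33.6333
```

```bash
python3 - <<'E'
from h import *
w=2*np.pi; b=np.load("bias.npy")
def rd(a):
    ctrl.movel(pos(a),max_speed=.03); ctrl.pause(.1); s=get_state(); f=s["contact_force"]-b; t=a+YAW
    e=s["tcp_pos"][:2]-pos(a)[:2]; ft=-f[0]*np.sin(t)+f[1]*np.cos(t); x=s["tcp_pos"][:2]-DC
    print(f"{a-w:.3f} ft {ft:.2f} et {(-e[0]*np.sin(t)+e[1]*np.cos(t))*1e3:.2f} ang {np.arctan2(x[1],x[0])-YAW:.3f}"); return ft
for a in [1.605,1.625,1.645,1.665]:
    if rd(w+a)<-7.5: break
print(get_state()["time"])
E
```

```text
1.605 ft -8.07 et -1.96 ang 1.547
34.0333
```

It stopped with 8 N at the spinner, so I take that as the catch. I'll relax the load, let go and try the bolt.

```bash
python3 - <<'E'
from h import *
w=2*np.pi
ctrl.movel(pos(w+1.50),max_speed=.03); ctrl.ungrasp(); s=get_state(); print(s["time"],s["width"])
x=s["tcp_pos"].copy(); x[2]=.16; ctrl.movel(x)
k=np.array([.4555,-.0170,.071]); ux=np.array([np.cos(YAW),np.sin(YAW),0])
ctrl.movep(k+[0,0,.085],Q); s=get_state(); b=s["contact_force"]
ctrl.movel(k); ctrl.close_gripper(force=25)
s=get_state(); k0=s["tcp_pos"].copy(); print(s["time"],k0-k,s["width"],s["gripper_force"],s["contact_force"]-b)
for d in [.003,.006,.009,.012,.016,.020,.024,.027,.029]:
    ctrl.movel(k+ux*d,max_speed=.05); s=get_state(); f=s["contact_force"]-b
    print(d,(s["tcp_pos"]-k0)@ux,f.round(2),s["gripper_force"])
    if f@ux<-12: print("BLOCKED"); break
print(s["time"])
E
```

```text
34.9833 0.08551981364481462
37.6167 [ 0.00010261 -0.00012238  0.00026723] 0.017203315968687728 25.754445791244507 [-0.85776113 -0.60908088  5.4966692 ]
0.003 0.0031622716132420625 [-0.71 -0.24  5.31] 25.880517661571503
0.006 0.006224395170082777 [-0.19 -2.44  5.37] 25.873327553272247
0.009 0.009249881784885722 [-0.66 -0.67  3.84] 25.87151348590851
0.012 0.012248867535566725 [-0.54 -1.03  4.01] 25.872015058994293
0.016 0.016373177100309656 [ 0.25 -0.7   4.79] 25.7755047082901
0.02 0.020368651481516235 [ 0.96 -0.29  3.84] 25.774301290512085
0.024 0.024430648666027937 [-0.55 -1.01  5.44] 25.795573890209198
0.027 0.027309056910045405 [-0.88 -1.58  5.87] 25.889014899730682
0.029 0.02910818955342124 [-1.26 -0.21  5.51] 25.90133160352707
39.8667
```

```bash
python3 - <<'E'
from h import *
k=np.array([.4555,-.0170,.071]); ux=np.array([np.cos(YAW),np.sin(YAW),0])
ctrl.movel(k+ux*.0305,max_speed=.03); s=get_state(); print(s["contact_force"],s["width"])
ctrl.movel(k+ux*.030,max_speed=.03)
ctrl.ungrasp(); x=get_state()["tcp_pos"].copy(); x[2]=.2; ctrl.movel(x)
ctrl.movel([.475,.0,.27],max_speed=.2); ctrl.pause(.2); s=get_state()
p,d=vision.grab_frame("wrist"); cv2.imwrite("pics/w4.png",p)
C=cam("wrist",s); r=models.recognise("wrist","bolt_knob")
for q in r[:2]: e=onplane(C,q["point"],.09)-k; print(q["p"],q["point"],e@ux,e[1]*ux[0]-e[0]*ux[1])
print(s["time"])
E
```

```text
[-2.1402227   0.55356426  7.85490368] 0.01720071746314897
0.52 [336.1, 198.7] 0.03294667741557713 -0.0012241959800578213
42.7667
```

View pics/w4.png

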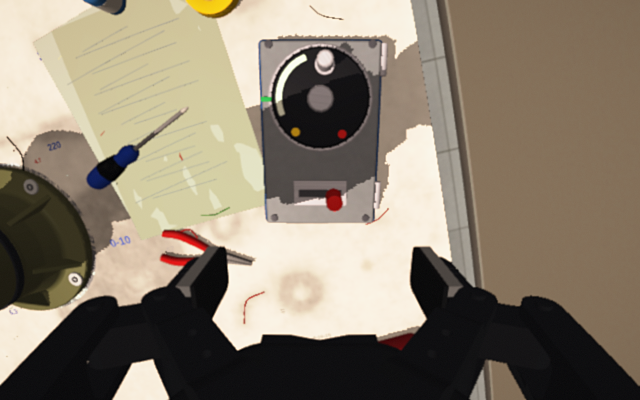

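The knob (334,200) is at the hinge end of its slot, about 30 mm from where it started. The white band is at the mark and the gripper is clear.

```bash
python3 -c "
from station import ticket; print(ticket.close_job())"
```

```text
the job is handed in; nothing more can be done
None
```

The lockbox is unlocked: the dial caught in the white band, the bolt knob is drawn about 30 mm to the hinge side, the gripper is clear of everything, and I handed the job in after about 43 s; no verdict was returned.

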